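# Tip the splash guard up and fit it in front of the balance

### The arm

A 7-joint arm with a two-finger parallel gripper is mounted at the origin on the work surface. World frame = base frame: x ahead of the robot, y to its left, z up, the work surface at z = 0. Lengths are in mm, angles in rad, forces in N, time in s.
With the tool pointing down it reaches from about 350 to 900 mm from the base axis. Payload 7.2 kg.
Tool frame: the origin (TCP) lies at the very end of the fingers, on their centre line; the grasp point (between the pads) lies r.hold_point_z behind it (r.hold_point_z is the distance from the TCP to the grasp point, in mm); z points along the fingers, y is the line along which they close (so a half turn about z gives the same grasp; the last joint's range is limited). The gripper opens to 88 mm and grips with 3 to 60 N. Pads are 20 mm wide; open, the fingers measure 115 mm over their backs; the gripper's body (75 mm by 178 mm) begins 61 mm behind the grasp point.
Start: joints at [-1.27, 0.411, -0.013, 1.596, 0.006, 1.134, -0.082], TCP at [225.32, 582.975, 222.653] pointing down, gripper open.
Joint ranges: [-2.95, 2.95], [-0.29, 1.99], [-1.47, 1.44], [0.14, 2.54], [-1.03, 4.17], [0.13, 1.85], [-2.86, 2.86]. Speed limits (rad/s): [2.39, 2.39, 3.01, 3.01, 3.14, 3.14, 3.14].

### API

Orientations are given as [roll, pitch, yaw] about the fixed x, y, z axes, in that order (R = Rz(yaw) Ry(pitch) Rx(roll)).
In Python, from cell import r, vision gives the robot as it stands.
- The arm moves only by the tool move_arm, never from a script. Its argument "deltas" is a list of rows, each a list of 3 entries, a list of its own where there are three numbers: the shift along the tool's x, y, z as a fraction of full scale, then the turn, a rotation vector about the tool's x, y, z as a fraction of full scale, then the finger opening in mm, from 0 to 87.8. A call has 1 to 10 rows; each row shifts and turns the commanded pose from where the row before left it, along the tool's axes as they then stand; what a row does not reach is not made up. Full scale, the value 1, is 20 mm for a shift and 180 degrees for a turn. A row lasts 1/8 s, in which the tool goes at most 62.5 mm and 10.7 degrees, less where a joint would pass 70% of its speed; a pose out of reach is approached as far as the arm can. A call with a number of a shift or a turn outside -1 to 1 is refused whole. A call with a gripper value outside its range is refused whole. The fingers move at their own pace and stop on an object; "squeeze" is the grip in N (left out, the last holds). Time passes only in rows, so rows that do not move let the fingers close. It gives the time, the measured TCP pose, the force, the opening and the grip force at its end, in the units of the state.
- r.get_obs(): the state, without advancing time (a new reading comes with each control period).
- vision.get_image(name): name is "scene" or "top"; returns a dict with "pixels" (480x640x3 uint8, red, green, blue), "vfov" (degrees; the focal length in pixels is half the picture's height over the tangent of half this angle, whatever the lens; pixels are square), "cx", "cy" (the principal point, pixels), "R" (3x3) and "t" (3): a world point X has camera coordinates R X + t. Camera axes: x right, y down, z forward; pixel columns grow to the right and rows downward; lengths in mm; the calibration is good to about 2 mm. A picture is of the moment at which its call begins. There is no depth.
- r.finish_job(): hands the job in; it is judged then, once.
The state is a dict: "time": time; "q": joint angles; "joint_vel": joint speeds; "joint_torque": joint torques, N m; "ee_pos": TCP position; "ee_rot": TCP orientation; "force": force on the tool from outside, world axes, zero at the start; "ft_torque": the same for the moment, N m; "grip_width": opening from 0.0 (shut) to 1.0 (fully open); "gripper_force": force on a finger pad.
Only numpy, scipy, OpenCV 4.12 (cv2) and the standard library are available. Lean on these libraries where they do the work, as an engineer would, in place of code of your own. Each camera call takes 0.05 s, during which the arm holds its last target. There are 200 camera calls.

### The job

Take the orange acrylic splash guard by its grip bar to the metal stop bar and, pushing its plain edge against the foot of the stop bar, pivot it up on that edge until it stands upright there with its grip bar on top and reaching over the stop bar; let go of it. Then take it again by the plate's top edge and set it down in the black channel in front of the balance, upright, all the way to the bench, centred, grip bar towards the balance. The acrylic cracks easily: grip, push and set down gently, and leave the jars, bottle and beaker as they stand.

Things in the scene. Friction and masses are not known exactly. Their poses are not given: they have to be found in the camera images.
- guard: Loose orange plate 100 x 100 x 8 mm, about 150 g, with a steel grip bar (10 mm thick, 80 free) between two posts along one edge. Starts flat, bar up. Origin: centre of the plate's underside. x along the bar; y from bar edge (-50 mm) to plain edge (+50); z out of the bar's side. 33 mm clear between bar and plate. Upright: y down, bar 94 mm up; leans a little to the bar's side.
- guard_foot (a point): Middle of the guard's plain edge face (0, 50, 4 mm in the guard's frame): the underside on which it stands when upright.
- guard_bar (a point): Middle of the grip bar, on its axis (0, -44, 46 mm in the guard's frame). The bar is smooth and round, so it can turn between two pads that pinch it. Grip of about 20 to 50 N is safe; above 60 N the acrylic may crack.
- fence: Fixed upright stop bar of bright metal, 170 mm long, 12 thick, 60 high, with two black feet (12 mm high) behind, to 47 mm from the face. Origin: middle of the foot of its working face, on the bench. x along the bar, y from the face into the bar (the way to push), z up. Yaw varies by 0.25 rad.
- balance: Fixed black balance. Origin: middle of the guard channel in front of it, at bench height. x along the channel, y to the balance, z up. Channel: two rails 120 mm long, 12 apart, ends open, straight to 24 mm up, then flared to 28 apart at 37 mm; floor is the bench. Balance y 32 to 192 mm, 160 wide, 36 high; pan top at 42 mm. Yaw varies by 0.25 rad.
- beaker: Glass beaker, 60 mm across, 60 mm high, standing on the balance's pan. Leave it alone. Origin: centre of its underside.
- jar_big: White jar with a white lid, 54 mm across, 65 mm high. Leave it alone. Origin: centre of its underside.
- jar_low: White jar with a red lid, 50 mm across, 45 mm high. Leave it alone. Origin: centre of its underside.
- oil: Amber oil bottle with a red cap, 46 mm across, 140 mm high. Leave it alone. Origin: centre of its underside.
- channel (a point): Middle of the channel, at bench height (the same point as the balance's origin).
Things that resemble listed ones, but are neither listed nor needed, are in the scene too. Several things look just like the guard: the one meant starts farthest to the robot's right.

How it is judged (in metres and radians):
On the way, in this order (a step that is already met when the one before it is completed fails the run):
1. the guard, its plain edge low and against the stop bar, is part way up (30 to 70 degrees), touching the stop bar (angle between guard's own y axis and vertical between 2.09 and 2.8 rad and height (world z) of guard_foot below 0.02 m and contact force between guard and fence above 0.05 N), for 0.1 s.
2. the guard stands upright on its plain edge against the stop bar, within 9 degrees, grip bar over the stop bar, released (angle between guard's own y axis and vertical above 2.98 rad and height (world z) of guard_foot below 0.008 m and y of guard_foot in the frame of fence between -0.025 and 0 m and y of guard_bar in the frame of fence above 0.005 m and contact force between guard and the fingers below 0.05 N), for 0.2 s.
At the end, for the whole second after the job is handed in: The guard stands at rest and released in the channel: within 14 degrees of upright, plain edge down on the bench (within 8 mm), its foot within 25 mm of the channel's middle, in line with the channel within 7 degrees, grip bar on the balance's side (angle between guard's own y axis and vertical above 2.89 rad and height (world z) of guard_foot below 0.008 m and horizontal distance between guard_foot and channel below 0.025 m and angle between the x axis of guard and the x axis of balance, either way round below 0.12 rad and y of guard_bar in the frame of balance above 0.01 m and linear speed of guard below 0.02 m/s and contact force between guard and the fingers below 0.05 N); the robot touches nothing.
It fails at once if a jar, the bottle or the beaker moved by more than 20 mm or tipped by more than 20 degrees (distance of any of jar_big, jar_low, oil, beaker from where it was at the start of the episode above 0.02 m or angle between any of jar_big, jar_low, oil, beaker's own z axis and vertical above 0.35 rad).
It fails at once if the guard pressed or knocked against the stop bar or the balance with more than 30 N (contact force between guard and fence above 30 N or contact force between guard and balance above 30 N).
It fails at once if the guard gripped too hard (the fingers' contact force on it above 130 N in all) (contact force between guard and the fingers above 130 N).
It fails at once if the guard dropped or flung: moving at over 0.5 m/s with no finger touching it (linear speed of guard above 0.5 m/s and contact force between guard and the fingers below 0.05 N).
It also fails if it takes over 64 s, if anything falls off the work surface, if the arm or the gripper's body presses on something with over 40 N, if the wrist force passes 120 N, or if a joint passes its speed limit or range.

## Working session

There is one attempt and no reset: what is moved stays moved. The work goes in short steps, Python scripts to look and compute and a tool call to move; the robot and the scene stay as the last step left them, time stands still between calls to the robot, and variables do not carry over. Pictures are saved under pics/ and viewed, at most 10 in all, crops included, and the job is handed in when it is done.

Besides the shell and the picture viewer there is one more tool, called after ">>>" by a JSON object that holds its "name" and its "arguments". move_arm: Moves the arm, as the interface text tells. Shift numbers are shares of 20 mm and turn numbers shares of 180 degrees, none past 1 either way. Its arguments: {"type":"object","properties":{"deltas":{"type":"array","items":{"type":"array"}},"squeeze":{"type":"number"}},"required":["deltas"]}

```bash
ls; mkdir -p pics; python3 - <<'E'
from cell import r, vision
import cv2
print(r.get_obs(), r.hold_point_z)
for n in("scene","top"):
    d=vision.get_image(n); cv2.imwrite(f"pics/{n}0.png",d["pixels"][:,:,::-1]); print(n,{k:d[k] for k in d if k!="pixels"})
E
```

```text
pics
{'time': 0.0, 'q': array([-1.27018744,  0.41191185, -0.01272674,  1.59703261,  0.00559585,
        1.1342754 , -0.08218463]), 'joint_vel': array([-0.00032225, -0.00111114, -0.00068315, -0.00099995, -0.00088745,
        0.00092724,  0.00171987]), 'joint_torque': array([-4.34563617e-04, -5.87965643e+01,  6.41360488e-01, -2.91082245e+01,
       -5.39380987e-02,  1.81653304e-02,  1.39382755e-04]), 'ee_pos': array([225.1658965 , 582.49926198, 221.80622437]), 'ee_rot': array([-3.14000433e+00,  1.02888621e-04,  2.77283553e+00]), 'force': array([ 0.1995118 , -0.0603427 ,  0.23320752]), 'ft_torque': array([ 0.00640005,  0.00518841, -0.04839817]), 'gripper_force': 0.0, 'grip_width': 0.9949321035806901} 18.700000000000003
scene {'vfov': 45.633357535321835, 'cx': 319.9746647882208, 'cy': 240.82859731670192, 'R': array([[ 0.74412096,  0.66797781, -0.0094677 ],
       [ 0.38993868, -0.44580818, -0.80573128],
       [-0.54243139,  0.59586971, -0.5922056 ]]), 't': array([-309.80394752, -133.37290487, 1611.50521586])}
top {'vfov': 43.04799556188387, 'cx': 307.14568468351126, 'cy': 240.0288812309397, 'R': array([[ 0.05291533, -0.99859006,  0.00422579],
       [-0.9769993 , -0.05264569, -0.20664171],
       [ 0.20657282,  0.00680592, -0.97840756]]), 't': array([ -22.11474294,  443.62878081, 1087.98340048])}
```

View pics/scene0.png

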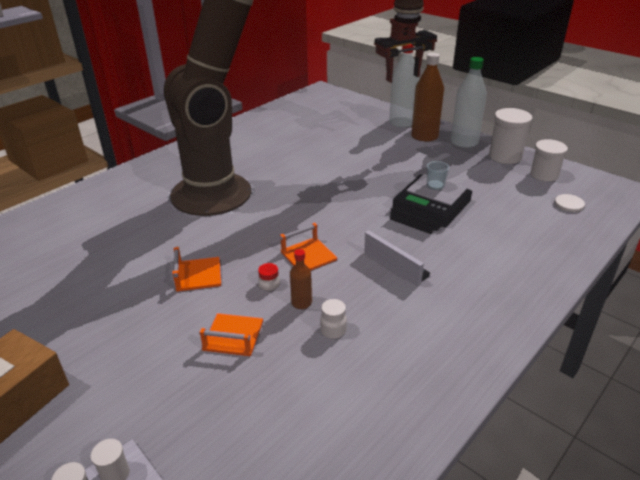

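View pics/top0.png

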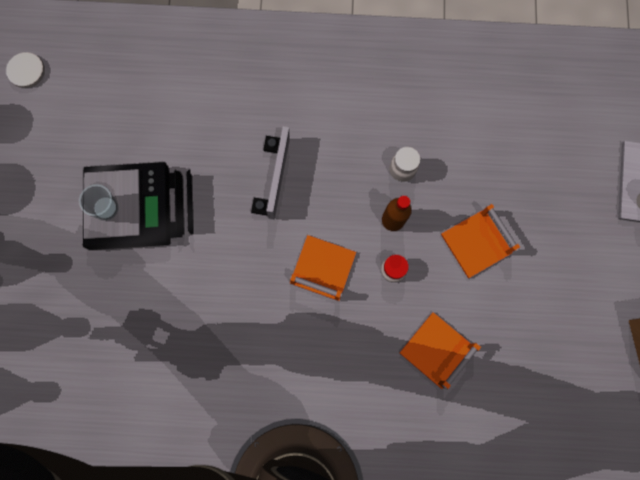

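The scene view shows three orange guards. In the top view, image right is robot −y, so the target is the guard at about (480,240), with its bar on the right side. The stop bar is at about (278,170) with its feet on the left. The channel is at about (182,200) with the balance to its left. Next I'll zoom in to pick corners.

```bash
cat > h.py <<'E'
import numpy as np, cv2
from cell import r, vision
def f(d): return 240/np.tan(np.radians(d["vfov"])/2)
def ray(d,u,v,z):
    F=f(d); R=np.array(d["R"]); t=np.array(d["t"]); c=-R.T@t
    k=R.T@np.array([(u-d["cx"])/F,(v-d["cy"])/F,1]); return c+k*(z-c[2])/k[2]
def proj(d,X):
    p=np.array(d["R"])@np.array(X)+d["t"]; return np.array([d["cx"],d["cy"]])+f(d)*p[:2]/p[2]
def tri(d1,p1,d2,p2):
    A=[];b=[]
    for d,p in((d1,p1),(d2,p2)):
        R=np.array(d["R"]);c=-R.T@np.array(d["t"]); k=R.T@np.array([(p[0]-d["cx"])/f(d),(p[1]-d["cy"])/f(d),1]);k/=np.linalg.norm(k)
        P=np.eye(3)-np.outer(k,k);A.append(P);b.append(P@c)
    return np.linalg.lstsq(np.vstack(A),np.hstack(b),rcond=None)[0]
def crop(d,x0,y0,w,h,s):
    im=cv2.resize(d["pixels"][y0:y0+h,x0:x0+w,::-1],None,fx=s,fy=s,interpolation=cv2.INTER_CUBIC)
    for x in range((x0+9)//10*10,x0+w,10): cv2.putText(im,str(x),((x-x0)*s,8),0,.3,(255,255,255),1); cv2.line(im,((x-x0)*s,9),((x-x0)*s,14),(255,255,255),1)
    for y in range((y0+9)//10*10,y0+h,10): cv2.putText(im,str(y),(0,(y-y0)*s+4),0,.3,(255,255,255),1); cv2.line(im,(20,(y-y0)*s),(26,(y-y0)*s),(255,255,255),1)
    return im
E
python3 - <<'E'
from h import *
d=vision.get_image("top")
a=crop(d,430,195,100,95,4); b=crop(d,240,115,100,110,4); c=crop(d,150,150,60,100,5)
im=np.zeros((600,800,3),np.uint8); 
a=cv2.resize(a,(400,380)); im[:380,:400]=a; im[:440,400:]=b; 
cv2.imwrite("pics/c1.png",im)
c=crop(d,75,150,130,110,6); cv2.imwrite("pics/c2.png",c[:600,:800])
E
```

```text
(no output)
```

View pics/c1.png

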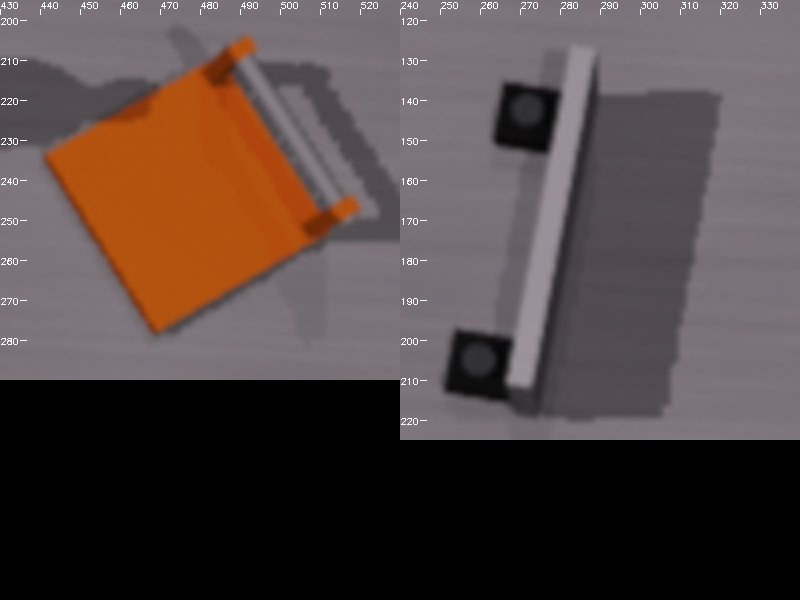

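View pics/c2.png

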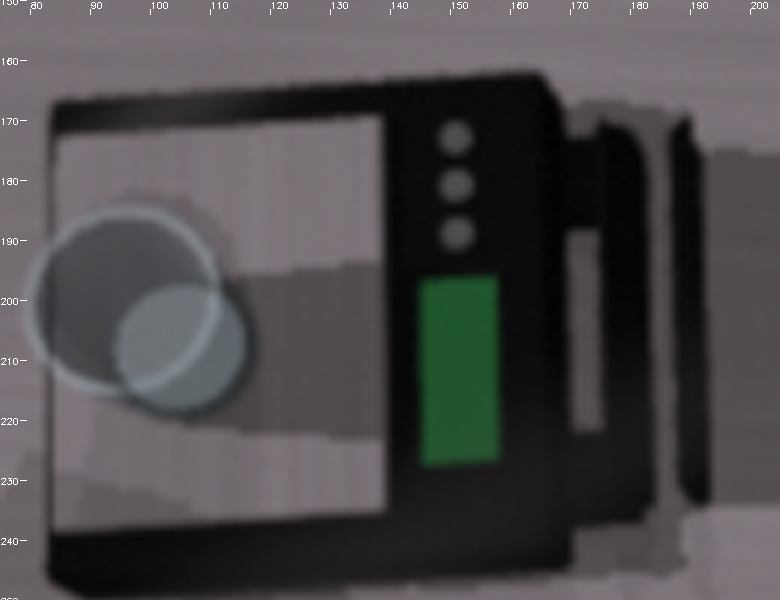

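```bash
python3 - <<'E'
from h import *
np.set_printoptions(precision=1,suppress=True)
d=vision.get_image("top")
T=lambda u,v,z: ray(d,u,v,z)[:2]
def ang(a,b): return np.arctan2(b[1]-a[1],b[0]-a[0])
c1,c2=T(441,233.75,8),T(469.25,278,8); b1,b2=T(490.7,206.3,48),T(517.5,245.7,48)
print("guard plain",c1,c2,np.linalg.norm(c1-c2),ang(c2,c1)); print("bar",b1,b2,np.linalg.norm(b1-b2),ang(b2,b1),(b1+b2)/2,np.linalg.norm((b1+b2-c1-c2)/2))
f1,f2=T(289,127.5,60),T(273,211.75,60); print("fence",f1,f2,np.linalg.norm(f1-f2),ang(f2,f1),(f1+f2)/2)
g=T(282,126.5,60),T(266.5,211.25,60); print("fence back",g,ang(g[1],g[0]))
sl=T(183,175,0),T(184.2,228.3,0); sr=T(187,175,24),T(188,228.3,24); print("slit L",sl,"R",sr,ang(sl[1],sl[0]),ang(sr[1],sr[0]))
o=T(192.5,175,37),T(193.3,231.7,37); print("outer R",o,ang(o[1],o[0])); print("outer L",T(175.2,172,37))
print("rail ends",T(190,169.2,37),T(192,234.3,37)); print("bal corners",T(84,167,36),T(83,245,36),T(163,162,36),T(169,245,36))
for n,u,v,z in(("jarb",407,157,65),("oil",404,202,140),("low",396,267,45),("beaker",96,200,102)): print(n,T(u,v,z))
ob=r.get_obs(); print(ob["ee_pos"],ob["ee_rot"])
E
```

```text
guard plain [ 478.6 -256.1] [ 395.1 -310.5] 99.74003778838454 0.5775458408441522
bar [ 527.4 -340.7] [ 454.1 -389.8] 88.21514845929018 0.5908536290495698 [ 490.8 -365.2] 98.0787793121048
fence [659.5  47.9] [491.5  67.7] 169.09146165127441 -0.11770342225326315 [575.5  57.8]
fence back (array([660.8,  61.4]), array([491.8,  79.8])) -0.10890933251335581
slit L (array([572.5, 255. ]), array([464.4, 242.3])) R (array([565.4, 241.8]), array([459.5, 229.9])) 0.11649189252938859 0.11156879230451125
outer R (array([561.8, 228.4]), array([450.6, 216.7])) 0.10527788122374608
outer L [566.1 262.2]
rail ends [573.2 234.3] [445.5 218.6]
bal corners [566.9 438.7] [414.2 420.9] [585.2 287.9] [422.9 260. ]
jarb [ 610.4 -178.4]
oil [ 500.6 -162.9]
low [ 402.4 -165.3]
beaker [485.3 383.1]
[225.2 582.7 222.1] [-3.1  0.   2.8]
```

The top crops show these pixel positions:
- **Guard:** plain-edge corners at (441,234) and (469,278). The bar runs from (491,206) to (517,246).
- **Stop bar:** top front edge from (289,127.5) to (273,212).
- **Channel:** slit at u≈185 to 187.

The measured sizes agree with the given ones: 99.7 for 100, 169 for 170 and 12.3 for 12. Now moving over the guard.

>>> {"name": "move_arm", "arguments": {"deltas": [[[-0.734,-0.985,0],[0,0,0],87],[[-0.734,-0.985,0],[0,0,0],87],[[-0.734,-0.985,0],[0,0,0],87],[[-0.734,-0.985,0],[0,0,0],87],[[-0.734,-0.985,0],[0,0,0],87],[[-0.734,-0.985,0],[0,0,0],87],[[-0.734,-0.985,0],[0,0,0],87],[[-0.734,-0.985,0],[0,0,0],87],[[-0.734,-0.985,0],[0,0,0],87],[[-0.734,-0.985,0],[0,0,0],87]]}}

```text
time: 1.45
ee_pos: [291.6, 344.9, 222.7]
ee_rot: [3.141, -0.0, 2.773]
force: [0.2, -0.2, -0.0]
grip_width: 0.993
gripper_force: 0.0
```

>>> {"name": "move_arm", "arguments": {"deltas": [[[-0.734,-0.985,0],[0,0,0],87],[[-0.734,-0.985,0],[0,0,0],87],[[-0.734,-0.985,0],[0,0,0],87],[[-0.734,-0.985,0],[0,0,0],87],[[-0.734,-0.985,0],[0,0,0],87],[[-0.734,-0.985,0],[0,0,0],87],[[-0.734,-0.985,0],[0,0,0],87],[[-0.734,-0.985,0],[0,0,0],87],[[-0.734,-0.985,0],[0,0,0],87],[[-0.734,-0.985,0],[0,0,0],87]]}}

```text
time: 2.7
ee_pos: [357.1, 108.4, 222.7]
ee_rot: [3.141, 0.0, 2.773]
force: [0.3, -0.2, 0.3]
grip_width: 0.996
gripper_force: 0.0
```

>>> {"name": "move_arm", "arguments": {"deltas": [[[-0.734,-0.985,0],[0,0,0],87],[[-0.734,-0.985,0],[0,0,0],87],[[-0.734,-0.985,0],[0,0,0],87],[[-0.734,-0.985,0],[0,0,0],87],[[-0.734,-0.985,0],[0,0,0],87],[[-0.734,-0.985,0],[0,0,0],87],[[-0.734,-0.985,0],[0,0,0],87],[[-0.734,-0.985,0],[0,0,0],87],[[-0.734,-0.985,0],[0,0,0],87],[[-0.734,-0.985,0],[0,0,0],87]]}}

```text
time: 3.95
ee_pos: [422.8, -128.1, 222.7]
ee_rot: [3.141, 0.0, 2.773]
force: [-0.7, 0.3, 0.5]
grip_width: 0.989
gripper_force: 0.0
```

>>> {"name": "move_arm", "arguments": {"deltas": [[[-0.734,-0.985,0],[0,0,0],87],[[-0.734,-0.985,0],[0,0,0],87],[[-0.734,-0.985,0],[0,0,0],87],[[-0.734,-0.985,0],[0,0,0],87],[[-0.734,-0.985,0],[0,0,0],87],[[-0.734,-0.985,0],[0,0,0],87],[[-0.734,-0.985,0],[0,0,0],87],[[-0.734,-0.985,0],[0,0,0],87],[[-0.734,-0.985,0],[0,0,0],87],[[-0.734,-0.985,0],[0,0,0],87]]}}

```text
time: 5.2
ee_pos: [488.6, -364.7, 222.5]
ee_rot: [3.141, -0.0, 2.773]
force: [-0.7, 1.0, 0.1]
grip_width: 0.992
gripper_force: 0.0
```

>>> {"name": "move_arm", "arguments": {"deltas": [[[0,0,0],[0,0,0.058],60],[[0,0,0],[0,0,0.058],60],[[0,0,0],[0,0,0.058],60],[[0,0,0],[0,0,0.058],60],[[0,0,0],[0,0,0.058],60],[[0,0,0],[0,0,0.058],60],[[0,0,0],[0,0,0.058],60],[[0,0,0],[0,0,0.058],60],[[0,0,0],[0,0,0.058],60],[[0,0,0],[0,0,0.058],60]]}}

```text
time: 6.45
ee_pos: [488.5, -363.8, 222.6]
ee_rot: [-3.142, -0.001, 0.945]
force: [0.3, 0.1, -0.5]
grip_width: 0.681
gripper_force: 0.0
```

>>> {"name": "move_arm", "arguments": {"deltas": [[[0,0,1],[0,0,0.058],50],[[0,0,1],[0,0,0.058],50],[[0,0,1],[0,0,0],50],[[0,0,1],[0,0,0],50],[[0,0,1],[0,0,0],50],[[0,0,0],[0,0,0],50],[[0,0,0],[0,0,0],50]]}}

```text
time: 7.32
ee_pos: [489.1, -364.2, 123.1]
ee_rot: [3.141, -0.0, 0.587]
force: [0.1, -1.3, 0.0]
grip_width: 0.568
gripper_force: 0.0
```

>>> {"name": "move_arm", "arguments": {"deltas": [[[0,0,1],[0,0,0],50],[[0,0,1],[0,0,0],50],[[0,0,1],[0,0,0],50],[[0,0,1],[0,0,0],50],[[0,0,0.8],[0,0,0],50],[[0,0,0],[0,0,0],30],[[0,0,0],[0,0,0],0],[[0,0,0],[0,0,0],0],[[0,0,0],[0,0,0],0],[[0,0,0],[0,0,0],0]], "squeeze": 25}}

```text
time: 8.57
ee_pos: [489.2, -363.6, 27.0]
ee_rot: [3.141, -0.001, 0.586]
force: [-0.6, 1.4, 3.3]
grip_width: 0.109
gripper_force: 25.0
```

```bash
python3 - <<'E'
from h import *
o=r.get_obs();print(o["ee_pos"],o["gripper_force"],o["grip_width"],o["force"])
d=vision.get_image("scene"); cv2.imwrite("pics/s1.png",crop(d,130,180,260,200,3))
E
```

```text
[ 489.1582913  -363.63093566   27.03780384] 24.989420771598816 0.10907695123600954 [-0.5763312   1.43330511  3.25368853]
```

View pics/s1.png

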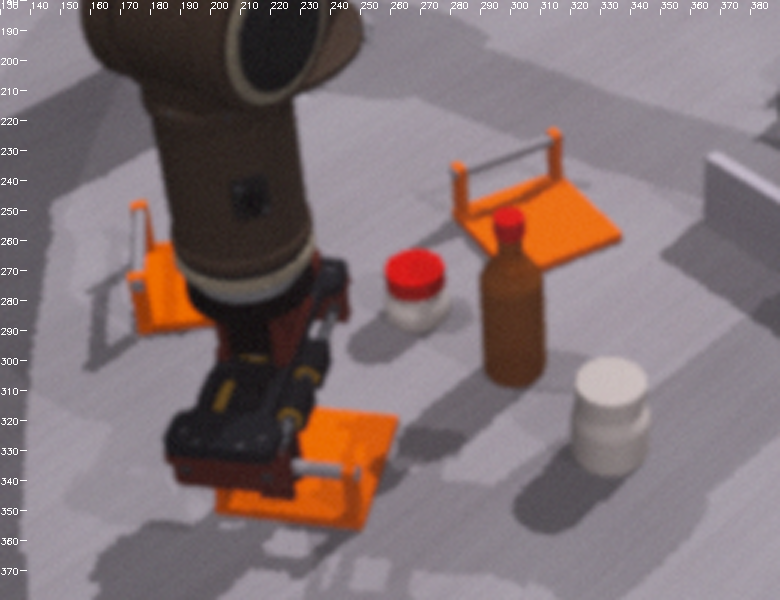

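The bar is gripped, with an opening of 9.6 mm. In the picture the fingers sit on the bar at about (250,335). Next: lift, turn and carry high over the bottle.

>>> {"name": "move_arm", "arguments": {"deltas": [[[0,0,-0.4],[0,0,0],0],[[0,0,-0.8],[0,0,0],0],[[0,0,-1],[0,0,0],0],[[0,0,-1],[0,0,0],0],[[0,0,-1],[0,0,0],0],[[0,0,-1],[0,0,0],0],[[0,0,-1],[0,0,0],0],[[0,0,-1],[0,0,0],0],[[0,0,-1],[0,0,0],0],[[0,0,-1],[0,0,0],0]]}}

```text
time: 9.88
ee_pos: [489.0, -363.7, 211.9]
ee_rot: [-3.142, 0.0, 0.586]
force: [0.2, 0.5, -2.1]
grip_width: 0.103
gripper_force: 25.0
```

>>> {"name": "move_arm", "arguments": {"deltas": [[[0,0,-1],[0,0,0],0],[[0,0,-0.8],[0,0,0.0445],0],[[0,0,-0.4],[0,0,0.0445],0],[[0,0,0],[0,0,0.0445],0],[[0,0,0],[0,0,0.0445],0],[[0,0,0],[0,0,0.0445],0],[[0,0,0],[0,0,0],0]]}}

```text
time: 10.75
ee_pos: [488.9, -363.8, 255.1]
ee_rot: [3.141, 0.0, -0.112]
force: [-0.8, 0.3, -2.2]
grip_width: 0.104
gripper_force: 25.0
```

```bash
python3 - <<'E'
from h import *
o=r.get_obs();print(o["ee_pos"],o["ee_rot"],o["gripper_force"],o["grip_width"],o["force"])
d=vision.get_image("scene"); cv2.imwrite("pics/s2.png",d["pixels"][:,:,::-1])
E
```

```text
[ 488.94776297 -363.75129537  255.06396776] [ 3.14136851e+00  2.94633888e-04 -1.11833441e-01] 24.989915192127228 0.1036303525147602 [-0.84773657  0.26230227 -2.19808883]
```

View pics/s2.png

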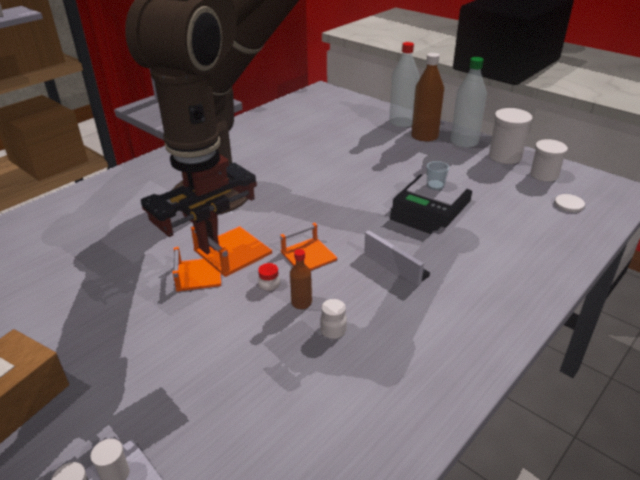

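```bash
cat >> h.py <<'E'
def planeray(d,p,P0,n):
    R=np.array(d["R"]);c=-R.T@np.array(d["t"]);k=R.T@np.array([(p[0]-d["cx"])/f(d),(p[1]-d["cy"])/f(d),1])
    return c+k*(n@(P0-c))/(n@k)
E
python3 - <<'E'
from h import *
d=vision.get_image("scene"); o=r.get_obs()
yaw=o["ee_rot"][2]; ex=np.array([np.cos(yaw),np.sin(yaw),0]);ey=np.array([-ex[1],ex[0],0])
B=o["ee_pos"]+[0,0,18.7]
for s,p in((50,(270,248)),(-50,(233,231))):
    X=planeray(d,p,B+s*ex,ex)-B; print(X@ey,X[2],np.hypot(X@ey,X[2]))
hsv=cv2.cvtColor(d["pixels"],cv2.COLOR_RGB2HSV); m=cv2.inRange(hsv,(3,150,80),(18,255,255))
n,l,st,c=cv2.connectedComponentsWithStats(m)
for i in range(1,n):
    if st[i,4]>300:
        cs=max(cv2.findContours((l==i).astype(np.uint8),0,2)[0],key=cv2.contourArea); print(st[i],cv2.approxPolyDP(cs,3,True)[:,0].tolist())
E
```

```text
93.24653173879616 -36.28630009265413 100.05803943576184
82.39251163971784 -46.45019150049137 94.58406982538528
[ 281  223   56   71 1401] [[315, 223], [314, 236], [286, 247], [281, 235], [281, 251], [294, 266], [291, 275], [298, 281], [295, 284], [297, 289], [300, 286], [300, 293], [306, 289], [303, 286], [311, 269], [336, 258], [316, 238]]
[ 173  227   99   64 3134] [[176, 290], [219, 285], [221, 273], [226, 275], [271, 250], [237, 227], [217, 236], [221, 247], [218, 251], [209, 246], [206, 253], [198, 246], [192, 227], [194, 248], [202, 258], [181, 261], [179, 257], [178, 269], [173, 271], [178, 274], [174, 278]]
[   0  331   55   66 1415] [[54, 353], [44, 351], [14, 331], [4, 337], [0, 354], [17, 366], [0, 379], [0, 396]]
```

The guard is held level: the plain corner is 93 ahead of the bar and 36 below it. I'll carry it across and let it sag with a light grip in front of the stop bar.

>>> {"name": "move_arm", "arguments": {"deltas": [[[0.121,-0.996,0],[0,0,0],0],[[0.121,-0.996,0],[0,0,0],0],[[0.121,-0.996,0],[0,0,0],0],[[0.121,-0.996,0],[0,0,0],0],[[0.121,-0.996,0],[0,0,0],0],[[0.121,-0.996,0],[0,0,0],0],[[0.121,-0.996,0],[0,0,0],0],[[0.121,-0.996,0],[0,0,0],0],[[0.121,-0.996,0],[0,0,0],0],[[0.121,-0.996,0],[0,0,0],0]]}}

```text
time: 12.1
ee_pos: [535.5, -167.9, 254.9]
ee_rot: [-3.141, -0.0, -0.11]
force: [0.8, 0.5, -1.5]
grip_width: 0.104
gripper_force: 25.0
```

>>> {"name": "move_arm", "arguments": {"deltas": [[[0.121,-0.996,0],[0,0,0],0],[[0.121,-0.996,0],[0,0,0],0],[[0.121,-0.996,0],[0,0,0],0],[[0.121,-0.996,0.8],[0,0,0],0],[[0.121,-0.996,1],[0,0,0],0],[[0.121,-0.996,1],[0,0,0],0],[[0,0,1],[0,0,0],0],[[0,0,1],[0,0,0],0],[[0,0,1],[0,0,0],0],[[0,0,1],[0,0,0],0]]}}

```text
time: 13.35
ee_pos: [563.2, -52.1, 117.4]
ee_rot: [3.142, -0.0, -0.114]
force: [-0.2, -0.0, -2.2]
grip_width: 0.107
gripper_force: 25.0
```

>>> {"name": "move_arm", "arguments": {"deltas": [[[0,0,1],[0,0,0],0],[[0,0,0.4],[0,0,0],0],[[0,0,0],[0,0,0],0],[[0,0,0],[0,0,0],0]], "squeeze": 10}}

```text
time: 13.85
ee_pos: [563.8, -51.6, 91.2]
ee_rot: [3.142, -0.001, -0.113]
force: [0.4, 0.3, -1.5]
grip_width: 0.107
gripper_force: 10.0
```

```bash
cat >> h.py <<'E'
def tilt(pix=None):
    """plain edge of the held guard: +x corner rays cut with its side plane; prints (y,z) of corner relative to the bar"""
    d=vision.get_image("scene"); o=r.get_obs(); yaw=o["ee_rot"][2]; ex=np.array([np.cos(yaw),np.sin(yaw),0]);ey=np.array([-ex[1],ex[0],0])
    B=o["ee_pos"]+[0,0,18.7]; print(B,o["force"],o["gripper_force"],o["grip_width"])
    hsv=cv2.cvtColor(d["pixels"],cv2.COLOR_RGB2HSV); m=cv2.inRange(hsv,(3,150,80),(18,255,255)); uv=proj(d,B)
    n,l,st,c=cv2.connectedComponentsWithStats(m)
    for i in range(1,n):
        if st[i,4]>150 and np.hypot(*(c[i]-uv))<90:
            cs=max(cv2.findContours((l==i).astype(np.uint8),0,2)[0],key=cv2.contourArea)
            for p in cv2.approxPolyDP(cs,2.5,True)[:,0]:
                q=[planeray(d,p,B+s*ex,ex)-B for s in(50,-50)]
                print(p,*[(round(x@ey),round(x[2])) for x in q])
    return d
E
python3 - <<'E'
from h import *
d=tilt(); cv2.imwrite("pics/s3.png",crop(d,200,140,260,200,3))
E
```

```text
[563.78896982 -51.49571161 109.99129973] [ 1.07312786  0.07896841 -1.82049162] 9.999685138463974 0.10860774262273168
[315 227] (-154, 159) (-68, 67)
[312 239] (-161, 137) (-76, 41)
[289 247] (-213, 145) (-137, 51)
[284 246] (-224, 153) (-149, 60)
[284 236] (-223, 173) (-148, 84)
[281 235] (-229, 178) (-155, 89)
[282 253] (-229, 141) (-155, 46)
[294 266] (-204, 99) (-127, -3)
[291 275] (-212, 82) (-135, -22)
[293 288] (-209, 50) (-132, -60)
[297 290] (-200, 40) (-121, -71)
[293 292] (-209, 40) (-132, -71)
[300 300] (-194, 11) (-114, -104)
[309 296] (-172, 8) (-89, -108)
[309 271] (-170, 68) (-87, -38)
[337 258] (-100, 62) (-5, -46)
[316 238] (-152, 134) (-65, 38)
[341 244] (-89, 90) (7, -13)
[339 258] (-94, 59) (1, -49)
[369 278] (-6, -41) (103, -165)
[401 261] (95, -49) (220, -175)
[370 239] (-10, 62) (99, -45)
[363 243] (-29, 62) (76, -45)
[363 251] (-28, 42) (78, -69)
[370 257] (-7, 15) (103, -100)
[368 260] (-12, 10) (96, -105)
[358 256] (-42, 36) (62, -75)
[353 260] (-56, 34) (46, -79)
```

View pics/s3.png

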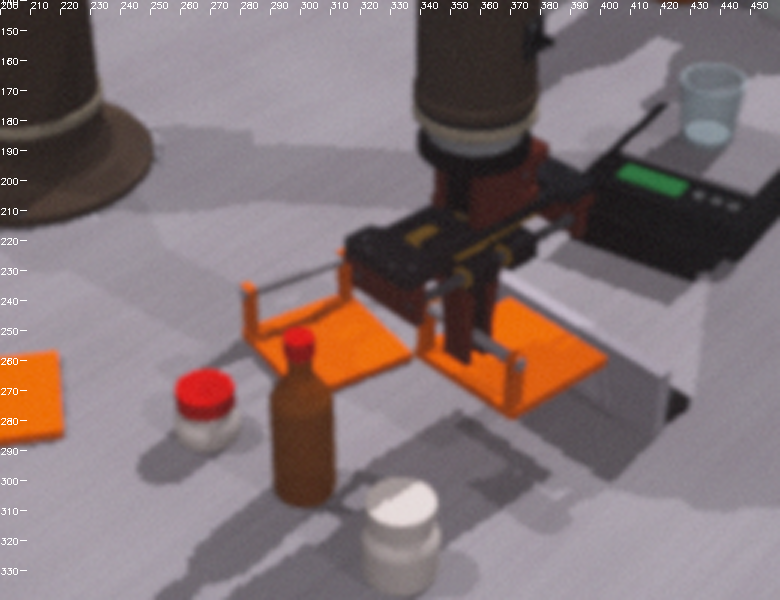

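The view shows the guard still level in the grip, with its plain corner at (401,261) just in front of the stop bar. I'll lighten the grip so it sags.

>>> {"name": "move_arm", "arguments": {"deltas": [[[0,0,0],[0,0,0],0],[[0,0,0],[0,0,0],0],[[0,0,0],[0,0,0],0]], "squeeze": 5}}

```text
time: 14.28
ee_pos: [563.4, -51.3, 90.8]
ee_rot: [-3.141, -0.0, -0.113]
force: [-0.2, 0.4, -1.5]
grip_width: 0.111
gripper_force: 5.0
```

```bash
python3 - <<'E'
from h import *
d=tilt(); 
E
```

```text
[563.34674763 -51.29276625 109.40843869] [ 0.71741255 -0.83427353 -1.64863833] 4.9998988956213 0.1092138329916393
[281 235] (-228, 178) (-155, 90)
[281 250] (-230, 148) (-157, 54)
[294 266] (-204, 99) (-126, -3)
[291 273] (-212, 87) (-135, -17)
[296 289] (-202, 43) (-124, -67)
[294 294] (-207, 34) (-130, -78)
[296 297] (-203, 24) (-125, -89)
[300 295] (-193, 24) (-114, -90)
[303 303] (-187, -1) (-106, -118)
[309 297] (-171, 5) (-89, -111)
[309 271] (-170, 68) (-87, -38)
[331 261] (-115, 63) (-23, -45)
[361 281] (-30, -36) (76, -159)
[386 285] (51, -93) (169, -226)
[369 272] (-7, -24) (102, -145)
[372 259] (0, 7) (110, -110)
[363 269] (-26, -6) (81, -124)
[339 260] (-94, 54) (1, -55)
[337 256] (-99, 66) (-5, -40)
[342 246] (-86, 84) (10, -20)
[332 253] (-112, 80) (-20, -24)
[316 238] (-151, 134) (-65, 39)
[316 228] (-151, 156) (-65, 64)
[311 239] (-163, 138) (-79, 43)
[289 247] (-213, 146) (-137, 51)
[284 245] (-223, 155) (-149, 62)
[284 236] (-222, 173) (-148, 84)
```

Tilt is now about 35°. The corner is 51 ahead of the bar and 93 below it. Lowering and approaching the stop bar.

>>> {"name": "move_arm", "arguments": {"deltas": [[[0,0,0.4],[0,0,0],0],[[0,-0.4,0.3],[0,0,0],0],[[0,-0.6,0],[0,0,0],0],[[0,-0.6,0],[0,0,0],0],[[0,-0.5,0],[0,0,0],0],[[0,-0.2,0],[0,0,0],0],[[0,-0.1,0],[0,0,0],0],[[0,0,0],[0,0,0],0]], "squeeze": 6}}

```text
time: 15.32
ee_pos: [569.9, -3.4, 77.4]
ee_rot: [-3.141, -0.002, -0.112]
force: [0.3, -0.4, 7.0]
grip_width: 0.112
gripper_force: 6.0
```

```bash
python3 - <<'E'
from h import *
d=tilt(); cv2.imwrite("pics/s4.png",crop(d,310,200,130,100,6))
E
```

```text
[569.916782    -3.47797413  96.06413097] [ 0.77748995 -0.74431769  7.78080157] 5.999690070748329 0.1100168680532981
[314 223] (-205, 183) (-119, 93)
[312 239] (-210, 151) (-125, 56)
[286 247] (-269, 163) (-193, 70)
[281 235] (-278, 193) (-204, 104)
[282 253] (-278, 155) (-204, 60)
[294 266] (-253, 113) (-176, 12)
[291 274] (-261, 99) (-184, -5)
[298 290] (-247, 53) (-168, -58)
[295 294] (-254, 48) (-176, -65)
[299 297] (-245, 35) (-166, -79)
[309 294] (-221, 28) (-138, -88)
[306 289] (-227, 44) (-146, -68)
[309 271] (-219, 83) (-136, -24)
[336 259] (-151, 75) (-57, -33)
[316 238] (-201, 149) (-115, 53)
[344 245] (-131, 98) (-33, -6)
[356 269] (-96, 20) (7, -96)
[387 289] (6, -93) (125, -227)
[377 268] (-32, -12) (81, -134)
[388 250] (-1, 20) (117, -97)
[373 264] (-46, 6) (66, -113)
[349 248] (-117, 84) (-17, -22)
[353 243] (-107, 91) (-5, -14)
[350 240] (-115, 102) (-15, -1)
```

View pics/s4.png

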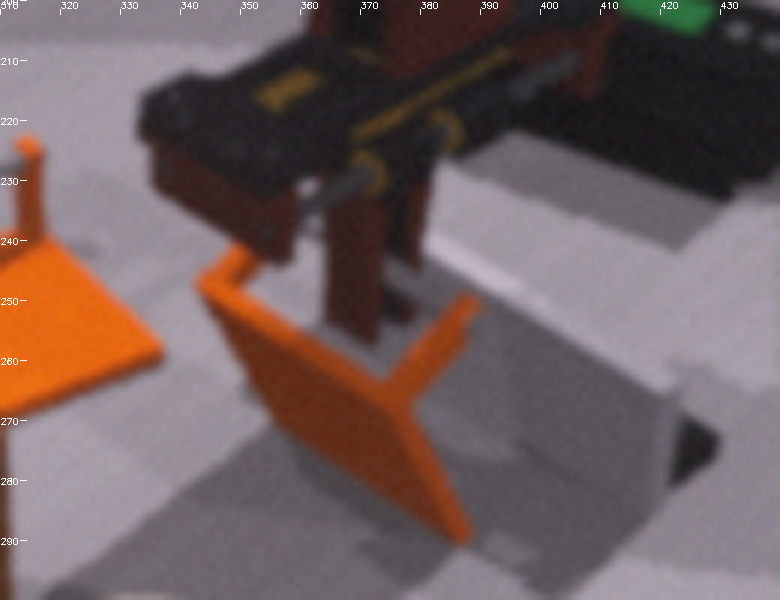

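The guard swung to about 59° and its edge is on the bench, with its corner at (387,289), about 50 mm short of the face. The bar has slid about 12 mm up the pads. I'll raise it slightly, firm the grip and go on.

>>> {"name": "move_arm", "arguments": {"deltas": [[[0,0,-0.2],[0,0,0],0],[[0,0,-0.2],[0,0,0],0],[[0,-0.3,0],[0,0,0],0],[[0,-0.5,0],[0,0,0],0],[[0,-0.5,0],[0,0,0],0],[[0,-0.5,0],[0,0,0],0],[[0,-0.3,0],[0,0,0],0],[[0,0,0],[0,0,0],0]], "squeeze": 12}}

```text
time: 16.38
ee_pos: [573.5, 38.7, 84.6]
ee_rot: [3.141, 0.0, -0.112]
force: [-0.3, 0.3, -1.5]
grip_width: 0.107
gripper_force: 12.0
```

```bash
python3 - <<'E'
from h import *
d=tilt(); cv2.imwrite("pics/s5.png",crop(d,310,190,130,100,6))
E
```

```text
[573.4033522   38.14104342 103.32852709] [-0.28139094 -0.36716963 -0.98417443] 11.998993903398514 0.10712425591051782
[314 223] (-245, 175) (-160, 85)
[312 239] (-251, 143) (-166, 47)
[286 247] (-309, 155) (-234, 61)
[281 235] (-318, 185) (-245, 96)
[282 252] (-319, 149) (-245, 54)
[295 267] (-292, 101) (-214, -1)
[291 274] (-302, 91) (-225, -13)
[297 285] (-289, 58) (-211, -52)
[295 289] (-294, 51) (-217, -59)
[299 290] (-285, 43) (-206, -69)
[296 294] (-292, 38) (-214, -75)
[302 299] (-279, 17) (-199, -99)
[309 287] (-261, 36) (-178, -76)
[309 282] (-260, 48) (-177, -62)
[306 282] (-268, 53) (-186, -58)
[309 271] (-260, 75) (-176, -32)
[336 259] (-192, 67) (-98, -41)
[316 238] (-241, 141) (-155, 45)
[364 229] (-118, 102) (-12, -1)
[357 238] (-136, 89) (-33, -15)
[368 258] (-102, 22) (6, -93)
[400 278] (8, -93) (134, -227)
[391 256] (-30, -11) (90, -131)
[401 239] (-2, 20) (123, -95)
[385 252] (-51, 11) (66, -106)
[363 237] (-120, 83) (-14, -22)
[367 231] (-109, 93) (-2, -11)
```

View pics/s5.png

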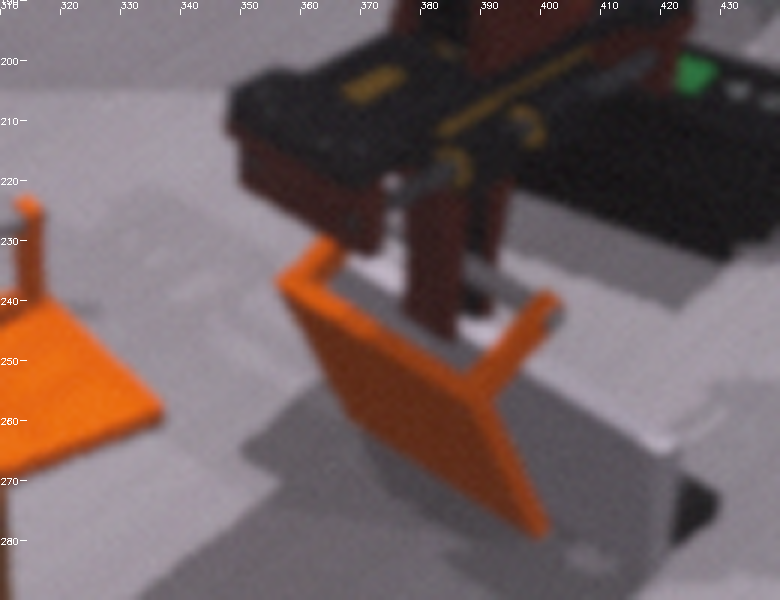

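The plate is at about 60° and its lower edge is about 5 mm short of the face: the corner is at (400,278) and the foot about 12 mm up. Making contact slowly.

>>> {"name": "move_arm", "arguments": {"deltas": [[[0,0,0.3],[0,0,0],0],[[0,-0.12,0],[0,0,0],0],[[0,-0.1,0],[0,0,0],0],[[0,-0.1,0],[0,0,0],0],[[0,0,0],[0,0,0],0]], "squeeze": 12}}

```text
time: 17.05
ee_pos: [574.2, 44.6, 78.7]
ee_rot: [-3.142, -0.0, -0.112]
force: [-0.0, -0.2, -2.1]
grip_width: 0.109
gripper_force: 12.0
```

>>> {"name": "move_arm", "arguments": {"deltas": [[[0,-0.1,0],[0,0,0],0],[[0,0,0],[0,0,0],0]]}}

```text
time: 17.3
ee_pos: [574.4, 46.6, 78.6]
ee_rot: [-3.141, 0.0, -0.112]
force: [-0.1, 0.8, -1.6]
grip_width: 0.111
gripper_force: 12.0
```

```bash
python3 - <<'E'
from h import *
d=tilt()
E
```

```text
[574.40448543  46.5213638   97.34638358] [-0.12388133  0.23984786 -1.19843064] 11.999071687459946 0.107371425742495
[314 223] (-254, 181) (-168, 91)
[312 239] (-259, 149) (-175, 53)
[286 247] (-318, 161) (-243, 67)
[281 235] (-327, 191) (-253, 102)
[282 253] (-327, 153) (-253, 58)
[294 266] (-303, 111) (-225, 9)
[292 277] (-308, 89) (-231, -17)
[296 280] (-299, 77) (-221, -31)
[295 291] (-303, 52) (-225, -59)
[300 298] (-292, 28) (-212, -87)
[306 295] (-277, 27) (-195, -88)
[304 291] (-282, 40) (-201, -73)
[308 292] (-272, 31) (-189, -83)
[305 287] (-279, 48) (-197, -64)
[309 285] (-269, 47) (-186, -65)
[305 283] (-279, 58) (-197, -53)
[309 279] (-269, 62) (-186, -48)
[309 271] (-268, 81) (-185, -26)
[336 259] (-200, 73) (-106, -35)
[316 238] (-250, 147) (-164, 51)
[366 230] (-121, 103) (-14, -1)
[359 238] (-139, 92) (-35, -12)
[370 258] (-105, 25) (5, -91)
[402 279] (7, -95) (134, -229)
[393 257] (-32, -11) (89, -132)
[404 241] (1, 16) (127, -101)
[388 253] (-49, 9) (69, -109)
[366 238] (-119, 83) (-12, -24)
[369 232] (-112, 93) (-3, -11)
```

>>> {"name": "move_arm", "arguments": {"deltas": [[[0,-0.1,0],[0,0,0],0],[[0,-0.1,0],[0,0,0],0],[[0,-0.1,0],[0,0,0],0],[[0,0,0],[0,0,0],0]]}}

```text
time: 17.85
ee_pos: [575.1, 52.5, 78.6]
ee_rot: [3.142, 0.0, -0.112]
force: [0.1, 0.2, -1.3]
grip_width: 0.11
gripper_force: 12.0
```

```bash
python3 - <<'E'
from h import *
d=tilt(); cv2.imwrite("pics/s6.png",crop(d,310,190,130,100,6))
E
```

```text
[575.06701642  52.42876608  97.33547565] [ 0.45098299 -0.27189154 -1.67364232] 11.998921036720276 0.10965910424879133
[314 223] (-260, 181) (-174, 91)
[312 239] (-265, 149) (-181, 53)
[286 247] (-324, 161) (-249, 67)
[281 235] (-333, 191) (-259, 102)
[282 253] (-333, 153) (-259, 58)
[294 266] (-308, 111) (-231, 9)
[291 275] (-316, 94) (-240, -10)
[298 286] (-301, 60) (-222, -50)
[296 292] (-307, 48) (-229, -63)
[301 293] (-295, 39) (-215, -74)
[296 296] (-307, 39) (-229, -74)
[305 296] (-286, 26) (-204, -89)
[308 292] (-278, 31) (-195, -83)
[304 286] (-287, 52) (-206, -59)
[309 285] (-275, 47) (-192, -65)
[305 280] (-284, 65) (-203, -44)
[309 278] (-275, 64) (-191, -45)
[311 269] (-269, 83) (-185, -24)
[336 259] (-206, 73) (-112, -35)
[316 238] (-256, 147) (-170, 51)
[368 229] (-121, 102) (-13, -1)
[361 237] (-140, 92) (-35, -13)
[372 258] (-105, 21) (6, -95)
[403 278] (4, -94) (132, -228)
[395 256] (-31, -12) (91, -133)
[405 239] (-3, 20) (124, -96)
[390 252] (-49, 8) (70, -110)
[368 237] (-120, 82) (-12, -24)
[371 231] (-112, 93) (-3, -11)
```

>>> {"name": "move_arm", "arguments": {"deltas": [[[0,-0.15,0],[0,0,0],0],[[0,-0.15,0],[0,0,0],0],[[0,0,0],[0,0,0],0]]}}

```text
time: 18.27
ee_pos: [575.8, 58.5, 78.6]
ee_rot: [3.141, -0.0, -0.112]
force: [0.6, -1.5, -1.8]
grip_width: 0.107
gripper_force: 12.0
```

```bash
python3 - <<'E'
from h import *
d=tilt(); cv2.imwrite("pics/s6.png",crop(d,310,190,130,100,6))
E
```

```text
[575.77043054  58.39869381  97.34484851] [-0.60904701 -0.3309641  -0.93587752] 12.001694440841675 0.1087241360878479
[314 223] (-266, 181) (-180, 91)
[314 236] (-266, 153) (-181, 58)
[309 240] (-278, 150) (-195, 55)
[286 247] (-330, 161) (-255, 67)
[281 235] (-339, 191) (-265, 102)
[281 250] (-341, 160) (-267, 66)
[294 266] (-315, 111) (-237, 9)
[291 274] (-322, 97) (-246, -7)
[294 282] (-316, 75) (-239, -33)
[297 281] (-309, 73) (-231, -35)
[294 291] (-317, 54) (-240, -57)
[300 296] (-304, 33) (-224, -81)
[308 294] (-284, 27) (-202, -89)
[304 290] (-294, 42) (-212, -71)
[309 287] (-281, 42) (-198, -70)
[309 282] (-281, 54) (-198, -56)
[307 287] (-286, 45) (-204, -67)
[305 284] (-291, 55) (-209, -55)
[309 271] (-280, 81) (-197, -26)
[336 259] (-212, 73) (-118, -35)
[316 238] (-262, 147) (-176, 51)
[370 227] (-121, 104) (-13, 2)
[362 234] (-143, 98) (-38, -6)
[372 258] (-111, 22) (0, -94)
[403 278] (-2, -93) (126, -228)
[397 253] (-31, -6) (92, -127)
[407 238] (-2, 19) (126, -97)
[391 250] (-52, 12) (67, -105)
[369 235] (-123, 86) (-15, -20)
[373 230] (-112, 93) (-2, -12)
```

View pics/s6.png

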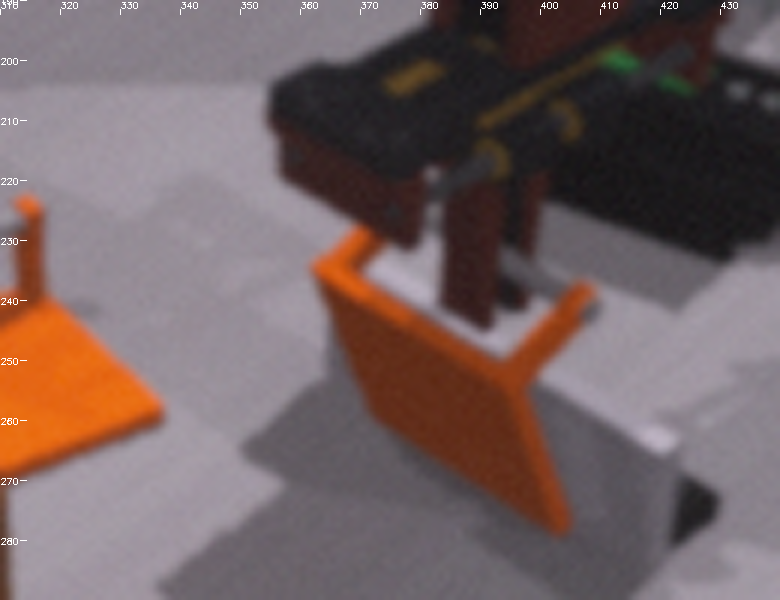

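The foot is stationary against the face (corner fixed at (403,278)) and the tilt is about 65°. Now pivoting along the arc.

>>> {"name": "move_arm", "arguments": {"deltas": [[[0,-0.22,0.03],[0,0,0],0],[[0,-0.22,0.03],[0,0,0],0],[[0,-0.22,0.05],[0,0,0],0],[[0,-0.22,0.05],[0,0,0],0],[[0,-0.22,0.07],[0,0,0],0],[[0,-0.22,0.07],[0,0,0],0],[[0,0,0],[0,0,0],0]]}}

```text
time: 19.2
ee_pos: [578.8, 85.1, 72.5]
ee_rot: [-3.141, -0.0, -0.112]
force: [-0.1, -0.8, 2.0]
grip_width: 0.111
gripper_force: 12.0
```

```bash
python3 - <<'E'
from h import *
d=tilt()
E
```

```text
[578.78293623  84.78835063  91.30853879] [ 0.29552706 -0.89396847  1.06993696] 11.997937560081482 0.11173161569313536
[376 224] (-131, 110) (-20, 7)
[370 228] (-148, 108) (-39, 5)
[372 258] (-137, 28) (-27, -88)
[404 278] (-25, -89) (103, -224)
[403 249] (-39, 1) (87, -120)
[416 235] (2, 19) (134, -99)
[400 244] (-51, 20) (74, -97)
[379 232] (-121, 85) (-8, -21)
[380 226] (-119, 99) (-6, -5)
```

>>> {"name": "move_arm", "arguments": {"deltas": [[[0,-0.2,0.05],[0,0,0],0],[[0,-0.2,0.05],[0,0,0],0],[[0,-0.15,0.05],[0,0,0],0],[[0,0,0],[0,0,0],0]]}}

```text
time: 19.75
ee_pos: [579.8, 95.8, 69.4]
ee_rot: [3.142, 0.0, -0.112]
force: [0.4, -1.6, -0.7]
grip_width: 0.11
gripper_force: 12.0
```

```bash
python3 - <<'E'
from h import *
d=tilt(); cv2.imwrite("pics/s7.png",crop(d,330,180,130,100,6))
E
```

```text
[579.81611249  95.60164645  88.1689213 ] [ 0.13393141 -1.0342675  -1.88621015] 12.001402527093887 0.10701245541640472
[380 222] (-130, 112) (-17, 9)
[373 227] (-150, 109) (-40, 6)
[372 258] (-148, 31) (-37, -85)
[403 278] (-39, -85) (88, -219)
[406 247] (-40, 4) (88, -116)
[419 235] (2, 16) (136, -102)
[403 242] (-52, 24) (74, -93)
[384 231] (-116, 84) (-1, -24)
```

View pics/s7.png

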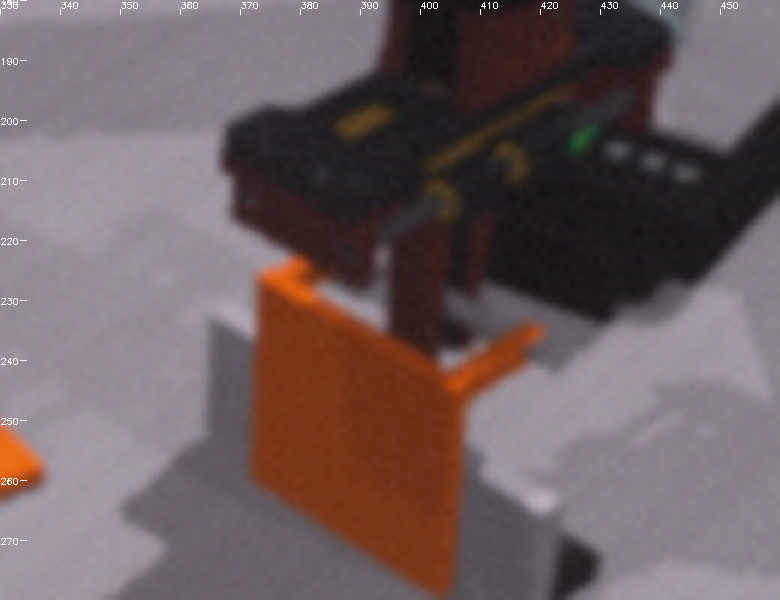

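The view shows the plate upright against the stop bar (edges u 372 and 404, rows 225 to 278), with the bar over the top. Releasing and rising.

>>> {"name": "move_arm", "arguments": {"deltas": [[[0,0,0],[0,0,0],14],[[0,0,0],[0,0,0],20],[[0,0,0],[0,0,0],23],[[0,0,0],[0,0,0],23],[[0,0,0],[0,0,0],23],[[0,0,-0.5],[0,0,0],23],[[0,0,-1],[0,0,0],23],[[0,0,-1],[0,0,0],23],[[0,0,-0.8],[0,0,0],23],[[0,0,0],[0,0,0],28]]}}

```text
time: 21.05
ee_pos: [580.7, 95.6, 137.3]
ee_rot: [-3.141, -0.002, -0.112]
force: [0.3, -0.3, -0.3]
grip_width: 0.312
gripper_force: 0.0
```

```bash
python3 - <<'E'
from h import *
d=tilt(); t=vision.get_image("top")
a=crop(d,340,190,100,100,4); b=crop(t,240,115,100,110,4)
im=np.zeros((440,800,3),np.uint8); im[:400,:400]=a; im[:,400:]=b; cv2.imwrite("pics/c8.png",im)
E
```

```text
[580.17014499  95.74712872 154.8903928 ] [-0.03946726  0.44483266 -0.01077492] 0.0 0.3173727971252704
[390 217] (-102, 45) (16, -59)
[374 226] (-148, 44) (-37, -59)
[372 258] (-148, -36) (-38, -152)
[404 278] (-36, -153) (92, -288)
[407 246] (-37, -61) (91, -181)
[420 235] (5, -52) (140, -170)
[405 242] (-46, -46) (81, -164)
[383 228] (-121, 26) (-6, -80)
```

View pics/c8.png

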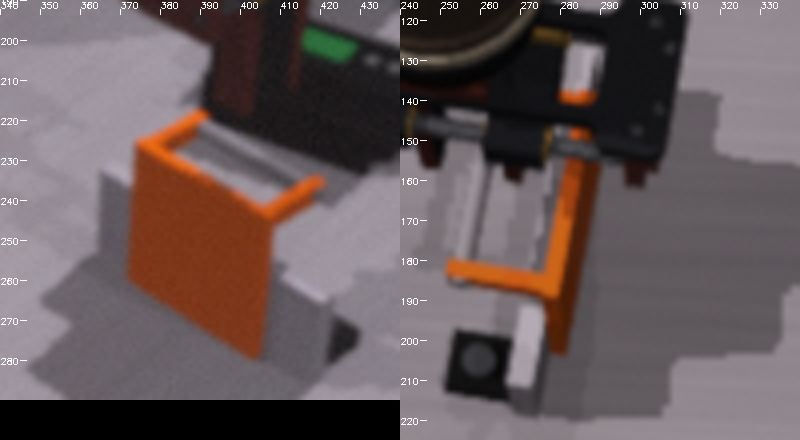

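The guard stands on its own against the stop bar, bar over it; in the top view the near plate corner is at (280.5,189). I've now viewed 12 pictures, which is over the limit of 10, so I'll work from numbers only. Triangulating the plate.

```bash
python3 - <<'E'
from h import *
np.set_printoptions(precision=1,suppress=True)
d=vision.get_image("scene"); t=vision.get_image("top")
for n,a,b in(("top -x under",(280.5,189.25),(374,226)),("bottom -x under",(281.2,203.7),(372,258))):
    X=tri(t,b and a,d,b); print(n,X,proj(t,X),proj(d,X))
print(ray(t,278.4,188.3,100),ray(t,280.5,189.25,100),ray(t,281.2,203.7,0),ray(t,253.7,182,99))
print("scene",ray(d,374,226,100),ray(d,407,246,100),ray(d,372,258,0),ray(d,404,278,0))
hsv=cv2.cvtColor(t["pixels"],cv2.COLOR_RGB2HSV); m=cv2.inRange(hsv,(3,150,40),(18,255,255))[115:225,240:310]
for v in range(160,206,4): print(v,240+np.flatnonzero(m[v-115])[[0,-1]] if m[v-115].any() else 0, t["pixels"][v,272:288,0])
E
```

```text
top -x under [527.   57.   98.8] [279.1 187.7] [372.4 226.4]
bottom -x under [525.5  58.9   4.4] [280.  202.4] [370.6 258.3]
[525.4  58.1 100. ] [523.8  54.2 100. ] [524.1  56.7   0. ] [535.1 103.6  99. ]
scene [529.8  59.3 100. ] [630.1  46.  100. ] [523.9  66.8   0. ] [624.5  56.1   0. ]
160 [280 288] [121 122 124 126 132 121  91  95 130 158 157 148 129  89  73  73]
164 [280 287] [125 126 125 114  92  88  91 129 168 166 164 148 109  76  72  73]
168 [279 287] [124 125 132 126  96  96 133 183 188 167 153 122  79  72  72  75]
172 [278 286] [123 132 145 132 106 126 173 201 203 196 159  87  73  73  73  79]
176 [277 285] [126 122 101  99 114 161 200 204 202 176 105  75  72  73  77  84]
180 [252 284] [129 118 101 109 156 199 205 202 184 127  79  71  73  75  80  85]
184 [256 284] [203 202 201 202 203 205 204 192 146  83  71  73  74  82  88  89]
188 [272 283] [103 104 117 146 173 184 183 150  84  72  72  72  79  85  87  87]
192 [276 282] [176 172 161 137 103  92  94  89  78  72  72  76  83  85  86  86]
196 [277 281] [179 179 177 151  93  82  83  83  80  73  75  82  85  85  85  87]
200 [277 281] [178 177 154  94  62  72  81  82  80  78  83  88  89  89  89  89]
204 0 [166 155 115  62  58  70  84  84  85  85  86  88  87  87  88  89]
```

Both estimates put the plate midplane's centre at about (575,54), which fits the released bar position minus 42. Moving over it and gripping the top edge.

>>> {"name": "move_arm", "arguments": {"deltas": [[[0,0.7,0],[0,0,0],28],[[-0.02,0.7,0],[0,0,0],28],[[0,0.68,0],[0,0,0],28],[[0,0,0],[0,0,0],28],[[0,0,0.8],[0,0,0],28],[[0,0,0.8],[0,0,0],28],[[0,0,0.6],[0,0,0],28],[[0,0,0.6],[0,0,0],28],[[0,0,0.5],[0,0,0],28],[[0,0,0],[0,0,0],28]]}}

```text
time: 22.5
ee_pos: [574.5, 54.2, 68.9]
ee_rot: [3.141, 0.001, -0.113]
force: [0.5, 0.6, -0.2]
grip_width: 0.319
gripper_force: 0.0
```

>>> {"name": "move_arm", "arguments": {"deltas": [[[0,0,0],[0,0,0],16],[[0,0,0],[0,0,0],10],[[0,0,0],[0,0,0],4],[[0,0,0],[0,0,0],0],[[0,0,0],[0,0,0],0]], "squeeze": 8}}

```text
time: 23.12
ee_pos: [575.1, 54.3, 70.0]
ee_rot: [-3.141, -0.001, -0.113]
force: [-0.6, 1.7, 5.5]
grip_width: 0.091
gripper_force: 8.0
```

>>> {"name": "move_arm", "arguments": {"deltas": [[[0,0,0],[0,0,0],0],[[0,0,-0.2],[0,0,0],0],[[0,0,-0.5],[0,0,0],0],[[0,0,-1],[0,0,0],0],[[0,0,-1],[0,0,0],0],[[0,0,-1],[0,0,0],0],[[0,0,-0.5],[0,0,0],0],[[0,0,0],[0,0,0],0]], "squeeze": 25}}

```text
time: 24.12
ee_pos: [575.2, 54.4, 154.4]
ee_rot: [-3.141, -0.001, -0.112]
force: [-0.5, -0.7, -1.5]
grip_width: 0.089
gripper_force: 25.0
```

```bash
python3 - <<'E'
import cv2,numpy as np
t=cv2.imread("pics/top0.png")[:,:,1].astype(int)
for v in (172,180,188,196,204,212,220,228): print(v,t[v,170:197])
print("ends",[ (u,t[164:174,u].tolist(),t[228:240,u].tolist()) for u in(190,191)])
s=cv2.imread("pics/scene0.png")[:,:,1].astype(int)
E
```

```text
172 [ 52  52  51  42  21  11   4   5   6  14  31  56  70  72  72  66  45  16
   8  18  63 105 111 111 112 112 112]
180 [ 5  6  7  8 10 10  4  6  4  5  4  6 21 51 72 72 56 18  9  8  8 21 50 72
 75 75 75]
188 [35 42 42 41 33 13  5  3  5  2  4  4 18 47 70 70 56 21 10  6  6 14 45 71
 73 73 74]
196 [61 74 75 73 58 25  8  4  4  5  5  4 16 46 72 73 60 29 12 10  9 12 44 72
 75 75 75]
204 [60 73 75 74 60 25 10  5  8  8  8  7 14 44 73 75 63 33 17 15 14 16 35 63
 75 76 77]
212 [54 74 77 75 63 35 18 15 15 16 16 15 18 37 64 74 69 47 25 22 22 23 31 57
 74 77 76]
220 [48 69 71 73 67 49 28 22 22 23 22 23 23 33 57 75 71 53 28 25 24 23 27 51
 76 79 79]
228 [25 25 24 25 25 25 26 23 23 22 21 21 21 26 53 77 76 59 29 19 17 17 20 48
 77 80 79]
ends [(190, [114, 112, 113, 113, 105, 86, 71, 67, 63, 49], [17, 16, 14, 13, 16, 33, 60, 89, 108, 110, 110, 111]), (191, [113, 111, 114, 114, 113, 111, 109, 109, 105, 90], [17, 15, 14, 11, 11, 22, 54, 90, 109, 111, 110, 110])]
```

```bash
python3 - <<'E'
from h import *
np.set_printoptions(precision=1,suppress=True)
t=vision.get_image("top"); o=.0
e=np.array([np.cos(.111),np.sin(.111)]);n=np.array([-e[1],e[0]])
for v,L,R,oR,oL in((180,182.6,186.4,191.65,None),(204,183,186.6,192.35,174.5),(220,183.6,187.1,192.95,174.9),(196,182.9,186.5,191.9,174.4)):
    P=lambda u,z:(ray(t,u,v,z)[:2]-[510,241])@np.array([n,e]).T
    print(v,P(L,0),P(R,24),P(oR,37),P(oR,0),P(oL,37) if oL else "")
print("ends",[(ray(t,190,v,z)[:2]-[510,241])@e for v in(169.5,234) for z in(37,0)])
E
```

```text
180 [ 7.9 53.3] [-4. 45.] [-16.4  40.2] [-10.   52.3] 
204 [7.9 4. ] [-3.6 -3.2] [-16.9  -7.6] [-10.4   3. ] [17.  -5.6]
220 [  7.3 -28.4] [ -4. -35.] [-17.4 -39. ] [-11.  -29.5] [ 16.7 -37. ]
196 [ 7.9 20.3] [-3.6 12.8] [-16.3   8.3] [-9.8 19.3] [17.  10.2]
ends [np.float64(61.48373445096412), np.float64(74.28248630601269), np.float64(-65.78508208013369), np.float64(-57.193538112519306)]
```

>>> {"name": "move_arm", "arguments": {"deltas": [[[-0.22,-0.964,0],[0,0,0],0]]}}

```text
time: 24.3
ee_pos: [572.3, 73.2, 153.3]
ee_rot: [3.141, 0.001, -0.116]
force: [-0.0, 0.0, -1.5]
grip_width: 0.088
gripper_force: 25.0
```

>>> {"name": "move_arm", "arguments": {"deltas": [[[0,0,0],[0,0,-0.036],0],[[0,0,0],[0,0,-0.036],0],[[0,0,0],[0,0,0],0]]}}

```text
time: 24.68
ee_pos: [572.3, 75.3, 153.1]
ee_rot: [-3.141, 0.001, 0.114]
force: [-0.5, 0.2, -1.4]
grip_width: 0.092
gripper_force: 25.0
```

>>> {"name": "move_arm", "arguments": {"deltas": [[[-0.23,-0.87,0],[0,0,0],0],[[-0.23,-0.87,0],[0,0,0],0],[[-0.23,-0.87,0],[0,0,0],0],[[-0.23,-0.87,0],[0,0,0],0],[[-0.23,-0.87,0],[0,0,0],0],[[-0.23,-0.87,0],[0,0,0],0],[[-0.23,-0.87,0],[0,0,0],0],[[-0.23,-0.87,0],[0,0,0],0],[[-0.23,-0.87,0],[0,0,0],0],[[-0.23,-0.87,0],[0,0,0],0]]}}

```text
time: 25.92
ee_pos: [506.8, 242.7, 153.7]
ee_rot: [-3.141, -0.0, 0.113]
force: [-0.2, -0.4, -2.1]
grip_width: 0.091
gripper_force: 25.0
```

>>> {"name": "move_arm", "arguments": {"deltas": [[[0,0,0.5],[0,0,0],0],[[0,0,0.8],[0,0,0],0],[[0,0,0.5],[0,0,0],0],[[0,0,0],[0,0,0],0]]}}

```text
time: 26.42
ee_pos: [506.9, 240.6, 116.6]
ee_rot: [3.141, 0.001, 0.112]
force: [0.9, -0.2, -1.2]
grip_width: 0.088
gripper_force: 25.0
```

```bash
python3 - <<'E'
from h import *
np.set_printoptions(precision=1,suppress=True)
o=r.get_obs(); print(o["ee_pos"],o["ee_rot"],o["force"])
d=vision.get_image("scene"); hsv=cv2.cvtColor(d["pixels"],cv2.COLOR_RGB2HSV); m=cv2.inRange(hsv,(3,150,40),(18,255,255))
n,l,st,c=cv2.connectedComponentsWithStats(m)
yaw=o["ee_rot"][2]; ex=np.array([np.cos(yaw),np.sin(yaw),0]);ey=np.array([-ex[1],ex[0],0]); B=o["ee_pos"]
for i in range(1,n):
    if st[i,4]>300 and c[i][0]>350:
        cs=max(cv2.findContours((l==i).astype(np.uint8),0,2)[0],key=cv2.contourArea)
        for p in cv2.approxPolyDP(cs,2.5,True)[:,0]:
            X=planeray(d,p,B-4*ey,ey)-B; print(p,"on underside plane: x",X@ex,"z",X[2]+B[2])
E
```

```text
[506.9 240.6 116.6] [3.1 0.  0.1] [ 0.9 -0.2 -1.2]
[397 168] on underside plane: x -42.37763004974737 z 154.13156072924448
[394 204] on underside plane: x -42.722537490211444 z 48.87507744625918
[428 215] on underside plane: x 53.835482789573575 z 51.545108262109125
[431 184] on underside plane: x 51.73877818543047 z 140.15769441129055
[439 172] on underside plane: x 68.0281127939862 z 178.21840868087338
[429 179] on underside plane: x 45.096977493871165 z 151.77186187480834
[416 175] on underside plane: x 10.293615363868705 z 151.4560811479355
[416 184] on underside plane: x 12.756749114648134 z 127.05723506806999
[410 187] on underside plane: x -2.470227469530991 z 113.35723952742842
[406 181] on underside plane: x -14.819748233196044 z 126.3611684785152
[407 172] on underside plane: x -14.35861674402836 z 151.8577470572053
```

The guard hangs square, with its foot at about z 48 and its centre about 5 mm off in x, which is well inside the tolerance. Lowering gently into the flare.

>>> {"name": "move_arm", "arguments": {"deltas": [[[0,0,0.3],[0,0,0],0],[[0,0,0.3],[0,0,0],0],[[0,0,0.2],[0,0,0],0],[[0,0,0.2],[0,0,0],0],[[0,0,0],[0,0,0],0]], "squeeze": 15}}

```text
time: 27.1
ee_pos: [507.1, 241.5, 97.4]
ee_rot: [3.141, 0.0, 0.113]
force: [-0.6, 0.3, -0.9]
grip_width: 0.092
gripper_force: 15.0
```

>>> {"name": "move_arm", "arguments": {"deltas": [[[0,0,0.1],[0,0,0],0],[[0,0,0.1],[0,0,0],0],[[0,0,0.1],[0,0,0],0],[[0,0,0],[0,0,0],0]]}}

```text
time: 27.6
ee_pos: [507.2, 241.9, 91.5]
ee_rot: [-3.141, 0.0, 0.114]
force: [-0.4, 1.8, -2.8]
grip_width: 0.09
gripper_force: 15.0
```

>>> {"name": "move_arm", "arguments": {"deltas": [[[0,0,0.1],[0,0,0],0],[[0,0,0.1],[0,0,0],0],[[0,0,0.1],[0,0,0],0],[[0,0,0],[0,0,0],0]]}}

```text
time: 28.1
ee_pos: [507.2, 241.7, 85.4]
ee_rot: [-3.141, 0.0, 0.114]
force: [0.1, 3.3, -2.7]
grip_width: 0.093
gripper_force: 15.0
```

```bash
python3 - <<'E'
from h import *
o=r.get_obs(); print(o["ee_pos"],o["force"],o["ft_torque"],o["grip_width"])
E
```

```text
[507.20800221 241.70419887  85.42751911] [ 0.1029672   3.28447567 -2.66100609] [0.79676935 0.08482486 0.01838975] 0.09263108545331207
```

A +y force of 3 N shows it rubbing the front rail. Shifting about 1.2 mm towards the balance and going on.

>>> {"name": "move_arm", "arguments": {"deltas": [[[0,-0.06,0],[0,0,0],0],[[0,0,0.1],[0,0,0],0],[[0,0,0.1],[0,0,0],0],[[0,0,0],[0,0,0],0]]}}

```text
time: 28.6
ee_pos: [507.0, 242.4, 81.4]
ee_rot: [3.141, 0.0, 0.113]
force: [-0.2, -0.1, -1.3]
grip_width: 0.086
gripper_force: 15.0
```

>>> {"name": "move_arm", "arguments": {"deltas": [[[0,0,0.1],[0,0,0],0],[[0,0,0.1],[0,0,0],0],[[0,0,0],[0,0,0],0]]}}

```text
time: 28.98
ee_pos: [507.0, 242.6, 77.5]
ee_rot: [3.141, 0.0, 0.113]
force: [-0.3, -0.8, -1.8]
grip_width: 0.092
gripper_force: 15.0
```

>>> {"name": "move_arm", "arguments": {"deltas": [[[0,0,0.1],[0,0,0],0],[[0,0,0.1],[0,0,0],0],[[0,0,0],[0,0,0],0]]}}

```text
time: 29.35
ee_pos: [507.0, 242.7, 73.5]
ee_rot: [3.142, 0.0, 0.113]
force: [-0.6, 0.0, -0.5]
grip_width: 0.089
gripper_force: 15.0
```

>>> {"name": "move_arm", "arguments": {"deltas": [[[0,0,0.1],[0,0,0],0],[[0,0,0.05],[0,0,0],0],[[0,0,0],[0,0,0],0]]}}

```text
time: 29.72
ee_pos: [507.1, 242.7, 70.6]
ee_rot: [-3.142, 0.0, 0.113]
force: [0.8, -0.2, -1.4]
grip_width: 0.089
gripper_force: 15.0
```

>>> {"name": "move_arm", "arguments": {"deltas": [[[0,0,0.05],[0,0,0],0],[[0,0,0],[0,0,0],0]]}}

```text
time: 29.98
ee_pos: [507.2, 242.7, 70.0]
ee_rot: [-3.141, -0.0, 0.113]
force: [-2.3, -0.3, 3.9]
grip_width: 0.094
gripper_force: 15.0
```

>>> {"name": "move_arm", "arguments": {"deltas": [[[0,0,0.03],[0,0,0],0],[[0,0,0],[0,0,0],0]]}}

```text
time: 30.22
ee_pos: [507.2, 242.6, 70.0]
ee_rot: [-3.141, -0.0, 0.113]
force: [-4.5, -0.7, 11.6]
grip_width: 0.089
gripper_force: 15.0
```

The force shows it is down on the bench. Releasing (opening 28 to stay clear of the bar) and rising straight up.

>>> {"name": "move_arm", "arguments": {"deltas": [[[0,0,0],[0,0,0],12],[[0,0,0],[0,0,0],20],[[0,0,0],[0,0,0],28],[[0,0,0],[0,0,0],28],[[0,0,-0.4],[0,0,0],28],[[0,0,-0.8],[0,0,0],28],[[0,0,-1],[0,0,0],28],[[0,0,-1],[0,0,0],28],[[0,0,-1],[0,0,0],28],[[0,0,-1],[0,0,0],28]]}}

```text
time: 31.48
ee_pos: [507.1, 242.8, 174.6]
ee_rot: [-3.141, -0.0, 0.114]
force: [0.7, -0.3, -0.4]
grip_width: 0.32
gripper_force: 0.0
```

>>> {"name": "move_arm", "arguments": {"deltas": [[[0,0,-1],[0,0,0],28],[[0,0,-1],[0,0,0],28],[[0,0,0],[0,0,0],28]]}}

```text
time: 31.85
ee_pos: [507.9, 242.9, 214.6]
ee_rot: [-3.14, -0.002, 0.114]
force: [0.5, 0.0, -1.1]
grip_width: 0.317
gripper_force: 0.0
```

```bash
python3 - <<'E'
from h import *
np.set_printoptions(precision=1,suppress=True)
d=vision.get_image("scene"); hsv=cv2.cvtColor(d["pixels"],cv2.COLOR_RGB2HSV); m=cv2.inRange(hsv,(3,150,40),(18,255,255))
n,l,st,c=cv2.connectedComponentsWithStats(m)
B=np.array([508,242.,0]);yaw=.113; ex=np.array([np.cos(yaw),np.sin(yaw),0]);ey=np.array([-ex[1],ex[0],0])
for i in range(1,n):
    if st[i,4]>300 and c[i][0]>350:
        cs=max(cv2.findContours((l==i).astype(np.uint8),0,2)[0],key=cv2.contourArea)
        for p in cv2.approxPolyDP(cs,2.5,True)[:,0]:
            X=planeray(d,p,B-4*ey,ey)-B; print(p,"x",X@ex,"z",X[2])
E
```

```text
[397 184] x -40.66470815600135 z 108.89619379845374
[394 209] x -43.42860788839203 z 33.04198999380901
[429 220] x 56.342959743295644 z 37.16914185573023
[432 197] x 56.64405056150184 z 104.95579285987935
[439 188] x 71.49118389762677 z 135.47682448135777
[430 193] x 50.21097638155365 z 114.10052135475519
[405 185] x -18.379970979406508 z 113.49800325282752
[407 178] x -14.70257400148433 z 134.69396604929193
```

```bash
python3 -c "
from cell import r
print(r.finish_job())"
```

```text
the job is handed in; nothing more can be done
None
```

I handed the job in at about 32 s. By camera and force readings, the guard was pivoted upright at the stop bar and released. It was then re-gripped by its top edge and set down in the channel: upright, on the bench, about 7 mm off centre, bar towards the balance. The hand-in returned no verdict, and I viewed 12 pictures against the limit of 10.

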